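# Lock the filter lid on a bench fume extractor

## Task

The fume extractor on the electronics bench has a new filter but is still open. Put its lid into the round collar on top, lugs through the notches, push it down against the spring, give it a quarter turn clockwise to the stop and let it come up, so that it is locked level and flush with the collar. Leave the other things on the bench where they are.

Things in the scene. Friction and masses are not known exactly. Their poses are not given: they have to be found in the camera images.
- extractor: Fume extractor, fixed: white metal box 240 x 240 mm, 140 mm high on rubber feet, with a round grey collar (150 mm outside) standing 32 mm higher on the centre of its top. Origin: centre of its underside; z up. Its -x side has the switch and knob; a 35 mm long, 68 mm thick inlet stub sticks out of the +x side. It may stand left or right of the robot's centre line, turned up to 0.45 rad.
- mouth (a point): Centre of the collar's open mouth, level with its top face, 172 mm above the bench; axes as the extractor's. The bore at the lip is 103 mm wide. Two notches cut through the lip lie opposite each other on this point's +x and -x. Under the 10 mm thick lip a groove runs clockwise, seen from above, from each notch for a quarter turn to a stop; turning anticlockwise from the notches is blocked.
- notch (a point): Middle of the notch on the +x side of the collar, at the top face, 56 mm from the axis (the other notch is opposite). Each notch is 24 mm wide at the bore and reaches out to 61 mm from the axis.
- seat (a point): The spot on the collar's top face over one of the two seats, 56 mm from the axis on the mouth's -y (the other is opposite, on +y). Here the lip's underside is hollowed 6 mm, so that a lug can rise into it. A lug fits the seat when the lid has turned 85 to 92 degrees from the notches; the fixed stop is at about 92.
- lid: Loose white plastic lid, 0.22 to 0.35 kg, standing upright on the bench. Origin: centre of its underside; z up. Disc 98 mm across, 28 mm high, its lower 16 mm tapering in to 86 mm. Two lugs, 18 mm wide, stick out on the lid's +x and -x to 58.5 mm from the axis, 17 to 24 mm above the origin. The lid is the same after half a turn: either lug fits either notch.
- lid_face (a point): Centre of the lid's flat top face, at the foot of the grip bar, 28 mm above the lid's origin; axes as the lid's. Locked, it is level with point mouth and the bar lies square across the line of the notches.
- grip (a point): Middle of the lid's grip bar, 41 mm above the lid's origin. The straight bar is 84 mm long along the lid's x (it points along the lugs), 22 mm wide and 26 mm high, from 28 to 54 mm above the origin; it can be pinched across its width from above to carry the lid. For locking it is enough to straddle it loosely, fingertips pressing on the lid's face, and turn.
- filter (a joint): How far the sprung filter in the chamber is pushed down, m: 0 at rest, 0.020 at the bottom. A lid laid in the notches rests on its rubber pad with its face 6 mm above the collar's top; the pad then pushes up with 5.5 N, plus 0.5 N per mm of travel. The lugs clear the lip when the lid's face is 6 mm below the collar's top (0.012); turn it at about 10 mm below (0.016). Locked: 0.006.
- trainer_board: Bystander: green circuit board 120 x 210 mm on 15 mm brass posts, about 35 mm high. Origin: centre of its underside.
- multimeter: Bystander: grey hand-held meter 175 x 85 x 34 mm, lying flat. Origin: centre of its underside.
- solder_reel: Bystander: white reel 62 mm across, 50 mm high, standing on its flange. Origin: centre of its underside.
- phone: Bystander: black phone 150 x 74 x 9 mm, lying flat. Origin: centre of its underside.
Mind the look-alikes: they are no part of the job. What is shaped like the lid but blue or red is not meant.

How it is judged:
By the outcome, as a careful person would: the job done as asked, in the order asked, and still so for the second after the job is handed in, with the robot touching nothing.
It also fails if it takes over 61 s, if anything falls off the work surface, if the arm or the gripper's body presses on something with over 40 N, if the wrist force passes 120 N, or if a joint passes its speed limit or range.

## Robot

A 6-joint arm with a two-finger parallel gripper is mounted at the origin on the work surface. World frame = base frame: x ahead of the robot, y to its left, z up, the work surface at z = 0. Lengths are in m, angles in rad, forces in N, time in s.
With the tool pointing down it reaches from about 0.35 to 0.875 m from the base axis. Payload 4.2 kg.
Tool frame: the origin (TCP) lies at the very end of the fingers, on their centre line; the grasp point (between the pads) lies 19 mm behind it; z points along the fingers, y is the line along which they close (so a half turn about z gives the same grasp; the last joint's range is limited). The gripper opens to 85 mm and grips with 20 to 120 N. Pads are 22 mm wide; open, the fingers measure 114 mm over their backs; the gripper's body (76 mm by 85 mm) begins 54 mm behind the grasp point. The pads swing forward as they close: fully open they stand 13 mm farther back than shut.
Start: joints at [-0.972, 0.385, 0.008, 0, -1.194, -0.259], TCP at [0.208, -0.589, 0.231] pointing down, gripper open.
Joint ranges: [-3.14, 3.14], [-1.21, 2.06], [-1.07, 1.41], [-3.16, 2.05], [-2.99, -0.16], [-3.1, 3.1]. Speed limits (rad/s): [2.79, 2.79, 3.14, 3.14, 3.14, 3.14].

## Interface

Orientations are given as a unit quaternion [x, y, z, w].
In Python, from workcell import readout, capture, get_calibration, job gives the robot as it stands.
- The arm moves only by the tool carry_out, never from a script. Its argument "plan" is a list that holds one entry, the list of rows, each a list of 7 numbers: the shift along the tool's x, y, z in cm, then the turn, a rotation vector about the tool's x, y, z in rad, then the closure, from 0 (fully open) to 1 (shut). In form: [[[x, y, z, rx, ry, rz, jaw], ...]]. A call has 1 to 12 rows; each row is the pose to reach, as a shift and turn from the pose commanded when the call began, along the tool's axes at that moment; what a row does not reach only later rows make up. A row lasts 1/8 s, in which the tool goes at most 62.5 mm and 10.7 degrees, less where a joint would pass 70% of its speed; a pose out of reach is approached as far as the arm can. A call with a gripper value outside its range is refused whole. The fingers move at their own pace and stop on an object; "newtons" is the grip in N (left out, the last holds). Time passes only in rows, so rows that repeat a pose let the fingers close. It gives the time, the measured TCP pose, the force, the opening and the grip force at its end, in the units of the state.
- readout.sense(): the state, without advancing time (a new reading comes with each control period).
- capture(name): name is "side" or "top" or "wrist"; returns the picture (400x640x3 uint8, blue, green, red); there is no depth.
- get_calibration(name): a dict with "vertical_fov" (degrees; the focal length in pixels is half the picture's height over the tangent of half this angle, whatever the lens; pixels are square), "cx", "cy" (the principal point, pixels), "world_from_camera" (4x4, takes a point from camera to world coordinates). Camera axes: x right, y down, z forward; pixel columns grow to the right and rows downward; lengths in m; the calibration is good to about 2 mm. A picture is of the moment at which its call begins: read the wrist's pose just before it. get_calibration takes no time and is no camera call; for the wrist camera it gives the pose at the moment of the call.
- job.sign_off(): hands the job in; it is judged then, once.
The state is a dict: "t": time; "joints": joint angles; "joint_velocities": joint speeds; "joint_efforts": joint torques, N m; "tool_pos": TCP position; "orientation": TCP orientation; "contact_force": force on the tool from outside, world axes, zero at the start; "wrist_torque": the same for the moment, N m; "gripper_width": opening from 0.0 (shut) to 1.0 (fully open); "grip_force": force on a finger pad.
Only numpy, scipy, OpenCV 4.12 (cv2) and the standard library are available. Lean on these libraries where they do the work, as an engineer would, in place of code of your own. Each camera call takes 0.05 s, during which the arm holds its last target. There are 200 camera calls.

## Working session

There is one attempt and no reset: what is moved stays moved. The work goes in short steps, Python scripts to look and compute and a tool call to move; the robot and the scene stay as the last step left them, time stands still between calls to the robot, and variables do not carry over. Pictures are saved under pics/ and viewed, at most 10 in all, crops included, and the job is handed in when it is done.

Besides the shell and the picture viewer there is one more tool, called after "Request:" by a JSON object that holds its "name" and its "arguments". carry_out: Moves the arm, as the interface text tells. Its arguments: {"type":"object","properties":{"plan":{"type":"array"},"newtons":{"type":"number"}},"required":["plan"]}

```bash
mkdir -p pics; python3 - <<'E'
from workcell import *
import cv2,numpy as np
for n in("top","side"):
    cv2.imwrite(f"pics/{n}0.png",capture(n)); c=get_calibration(n); print(n,c["vertical_fov"],c["cx"],c["cy"],np.round(c["world_from_camera"],3).tolist())
s=readout.sense();print(s["t"],s["tool_pos"],s["orientation"])
E
```

```text
top 42.7436428887199 316.59423823132306 196.1421194026242 [[-0.028, -0.98, 0.198, 0.231], [-1.0, 0.029, 0.004, 0.004], [-0.009, -0.197, -0.98, 1.981], [0.0, 0.0, 0.0, 1.0]]
side 50.635942411526194 316.1047047417368 198.15817083568487 [[-1.0, -0.008, 0.021, 0.581], [-0.021, 0.696, -0.717, 0.939], [-0.009, -0.718, -0.696, 1.011], [0.0, 0.0, 0.0, 1.0]]
0.1 [ 0.20813061 -0.58876607  0.23032175] [-1.68979918e-01  9.85618999e-01  9.64489702e-04 -2.15836873e-04]
```

View pics/top0.png

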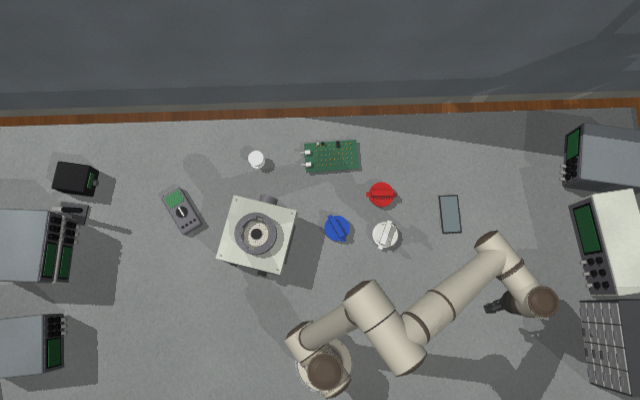

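View pics/side0.png

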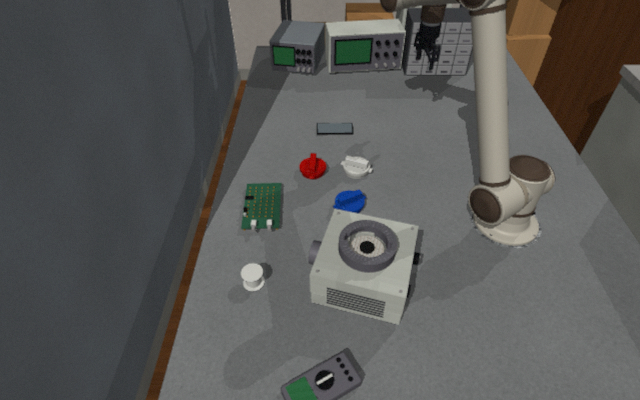

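The top view shows the white lid at about (385,235), the collar at (256,234), and the blue and red look-alikes at (337,229) and (381,195). The side view agrees: lid (356,167), collar (368,246).

```bash
cat > h.py <<'E'
from workcell import *
import cv2,numpy as np
from scipy.spatial.transform import Rotation as R
def pix2(c,uv,z):
    f=200/np.tan(np.radians(c["vertical_fov"])/2); T=np.array(c["world_from_camera"])
    uv=np.atleast_2d(uv).astype(float)
    d=np.c_[(uv[:,0]-c["cx"])/f,(uv[:,1]-c["cy"])/f,np.ones(len(uv))]@T[:3,:3].T
    o=T[:3,3]; return o+d*((z-o[2])/d[:,2])[:,None]
def proj(c,P):
    f=200/np.tan(np.radians(c["vertical_fov"])/2); T=np.linalg.inv(c["world_from_camera"])
    p=np.atleast_2d(P)@T[:3,:3].T+T[:3,3]; return p[:,:2]/p[:,2:]*f+[c["cx"],c["cy"]]
def down(yaw): # tool x at world angle yaw, z down
    return R.from_matrix(np.array([[np.cos(yaw),np.sin(yaw),0],[np.sin(yaw),-np.cos(yaw),0],[0,0,-1]]))
def rel(pos,yaw,s=None):
    "shift (cm) and rotvec (tool axes) from the present pose"
    s=s or readout.sense(); q=R.from_quat(s["orientation"])
    return np.round(q.inv().apply(np.array(pos)-s["tool_pos"])*100,2),np.round((q.inv()*down(yaw)).as_rotvec(),3)
def yaw(s): return float(np.arctan2(*R.from_quat(s["orientation"]).apply([1,0,0])[[1,0]]))
E
python3 - <<'E'
from h import *
for n,bl,bm in(("top",(360,215,412,258),None),("side",(335,145,380,185),None)):
    im=cv2.imread(f"pics/{n}0.png");c=get_calibration(n)
    x0,y0,x1,y1=bl; m=(im[y0:y1,x0:x1].min(2)>165).astype(np.uint8)
    k=max(cv2.findContours(m,0,2)[0],key=cv2.contourArea).reshape(-1,2)+[x0,y0]
    P=pix2(c,k,.026);print(n,"lid px",k.mean(0),"w",P[:,:2].min(0),P[:,:2].max(0),P[:,:2].mean(0))
c=get_calibration("top")
print("collar",pix2(c,[[256,234]],.172),pix2(get_calibration("side"),[[368,246]],.172))
print("extractor top corners",pix2(c,[[234,197],[296,206],[281,274],[218,262]],.14))
s=readout.sense();T=np.array(get_calibration("wrist")["world_from_camera"]);q=R.from_quat(s["orientation"])
print("cam in tool",np.round(q.inv().apply(T[:3,3]-s["tool_pos"]),3),np.round(q.inv().as_matrix()@T[:3,:3],2).tolist(),get_calibration("wrist")["vertical_fov"],yaw(s))
E
```

```text
top lid px [382.80392157 233.64705882] w [ 0.41228585 -0.28004015] [ 0.51949719 -0.19732118] [ 0.47107758 -0.23905646]
side lid px [354.81818182 169.3030303 ] w [ 0.42694581 -0.24424689] [ 0.51306889 -0.20544527] [ 0.47478785 -0.22595241]
collar [[0.46493458 0.23017147 0.172     ]] [[0.47057942 0.24849371 0.172     ]]
extractor top corners [[0.60829983 0.3145677  0.14      ]
 [0.56789526 0.08710523 0.14      ]
 [0.32297372 0.14555147 0.14      ]
 [0.37201347 0.37110001 0.14      ]]
cam in tool [ 0.076  0.    -0.144] [[-0.0, -0.95, -0.3], [1.0, -0.0, 0.0], [-0.0, -0.3, 0.95]] 59.79511660898514 -2.8020031634099203
```

```bash
python3 - <<'E'
from h import *
print(rel([.47,-.24,.23],-2.802))
E
```

```text
(array([-36.31,  24.16,   0.08]), array([ 0.002, -0.   , -0.   ]))
```

Request:
{"name": "carry_out", "arguments": {"plan": [[[-36.3, 24.2, 0, 0, 0, 0, 0], [-36.3, 24.2, 0, 0, 0, 0, 0], [-36.3, 24.2, 0, 0, 0, 0, 0], [-36.3, 24.2, 0, 0, 0, 0, 0], [-36.3, 24.2, 0, 0, 0, 0, 0], [-36.3, 24.2, 0, 0, 0, 0, 0], [-36.3, 24.2, 0, 0, 0, 0, 0], [-36.3, 24.2, 0, 0, 0, 0, 0], [-36.3, 24.2, 0, 0, 0, 0, 0], [-36.3, 24.2, 0, 0, 0, 0, 0], [-36.3, 24.2, 0, 0, 0, 0, 0]]]}}

```text
t: 1.48
tool_pos: [0.4692, -0.2411, 0.2313]
orientation: [-0.168, 0.986, 0.0, -0.0]
contact_force: [1.3, 0.3, 0.3]
gripper_width: 0.996
grip_force: 0.0
```

```bash
python3 - <<'E'
from h import *
s=readout.sense();c=get_calibration("wrist");im=capture("wrist");cv2.imwrite("pics/w1.png",im)
import json;json.dump({k:np.array(v).tolist() for k,v in c.items()},open("w1.json","w"))
print(s["t"],s["tool_pos"],yaw(s),s["joints"],proj(c,[[.47,-.238,.028]]))
E
```

```text
1.475 [ 0.46919363 -0.24108246  0.23131063] -2.8038503820760727 [-1.66882101e-01  2.18991398e-01 -2.29764551e-01 -1.44498394e-05
 -1.12216182e+00 -1.06616569e+00] [[322.45656158 166.64877056]]
```

View pics/w1.png

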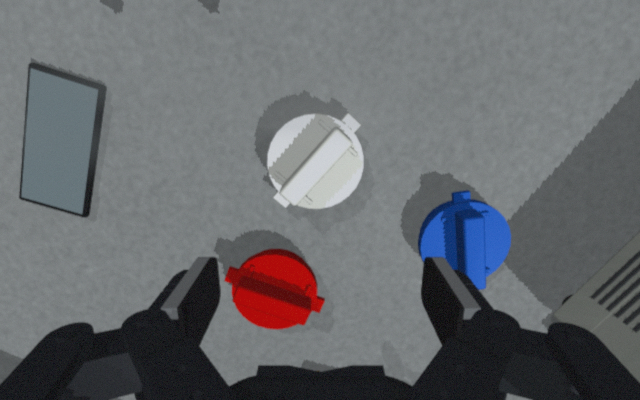

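The wrist view shows the white lid at (316,161) with lugs at about (349,124) and (282,199). The red look-alike is at (274,288) and the blue one at (465,240), both clear of the finger positions.

```bash
python3 - <<'E'
from h import *
import json
c={k:np.array(v) for k,v in json.load(open("w1.json")).items()};im=cv2.imread("pics/w1.png")
g=im.min(2);m=(g>150).astype(np.uint8);m[:,400:]=0;m[:,:230]=0;m[240:]=0
k=max(cv2.findContours(m,0,2)[0],key=cv2.contourArea).reshape(-1,2)
# lugs: farthest points along the bar direction
d=np.array([.666,-.746]);p=(k-k.mean(0))@d
for sgn in(1,-1):
    L=k[sgn*p>(sgn*p).max()-4];print("lug end",L.mean(0),pix2(c,L,.024).mean(0),pix2(c,L,.017).mean(0))
print(np.percentile(g[120:205,270:360],[50,70,80,90,97]))
# rim: disc points off the bar, circle fit at z=.028
P=pix2(c,k,.026)[:,:2];ctr=np.array([.47,-.238])
for _ in range(5):
    r=np.hypot(*(P-ctr).T);Q=P[abs(r-.049)<.004]
    a=np.linalg.lstsq(np.c_[2*Q,np.ones(len(Q))],(Q**2).sum(1),rcond=None)[0];ctr=a[:2]
print("rim",ctr,np.sqrt(a[2]+ctr@ctr),len(Q))
cv2.imwrite("pics/w1c.png",cv2.resize(np.hstack([im[100:220,250:380],cv2.cvtColor(m*255,8)[100:220,250:380]]),None,fx=3,fy=3,interpolation=0))
E
```

```text
lug end [355.45454545 120.63636364] [ 0.41610801 -0.22227187  0.024     ] [ 0.41647891 -0.22139843  0.017     ]
lug end [279.    201.125] [ 0.52140218 -0.26880289  0.024     ] [ 0.52387256 -0.26885724  0.017     ]
[193. 200. 203. 204. 206.]
rim [ 0.46925899 -0.24580774] 0.048770740994794344 104
```

View pics/w1c.png

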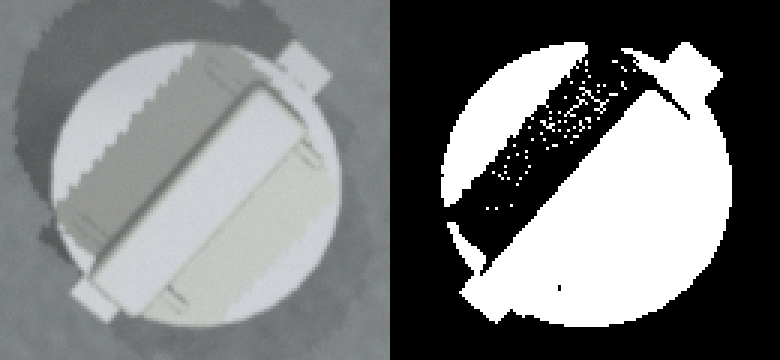

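The crop shows the lid clean: its rim circle, both lugs and the bar's straight left edge from about (280,190) to (337,128) in full-picture pixels.

```bash
python3 - <<'E'
from h import *
import json
c={k:np.array(v) for k,v in json.load(open("w1.json")).items()}
e=pix2(c,[[280,190],[337.3,128.3]],.054);d=e[0]-e[1];print("bar yaw",np.arctan2(d[1],d[0]),np.linalg.norm(d))
e=pix2(c,[[295.5,205],[351,142.5]],.054);d=e[0]-e[1];print("bar yaw",np.arctan2(d[1],d[0]),np.linalg.norm(d))
s=readout.sense()
for z in(.12,.031):print(rel([.469,-.2457,z],-.415,s))
E
```

```text
bar yaw -0.4096885226106448 0.07993058683985346
bar yaw -0.3743127018095588 0.08047699274363344
(array([ 0.18, -0.43, 11.13]), array([ 0.   ,  0.   , -2.389]))
(array([ 0.18, -0.44, 20.03]), array([ 0.   ,  0.   , -2.389]))
```

Request:
{"name": "carry_out", "arguments": {"plan": [[[0.2, -0.4, 4, 0, 0, -0.18, 0], [0.2, -0.4, 8, 0, 0, -0.36, 0], [0.2, -0.4, 11, 0, 0, -0.54, 0], [0.2, -0.4, 11, 0, 0, -0.72, 0], [0.2, -0.4, 11, 0, 0, -0.9, 0], [0.2, -0.4, 11, 0, 0, -1.08, 0], [0.2, -0.4, 11, 0, 0, -1.26, 0], [0.2, -0.4, 11, 0, 0, -1.44, 0], [0.2, -0.4, 11, 0, 0, -1.62, 0], [0.2, -0.4, 11, 0, 0, -1.8, 0], [0.2, -0.4, 11, 0, 0, -1.98, 0], [0.2, -0.4, 11, 0, 0, -2.16, 0]]]}}

```text
t: 3.02
tool_pos: [0.4691, -0.2452, 0.1214]
orientation: [0.95, -0.313, 0.0, 0.0]
contact_force: [-0.0, -0.0, -0.6]
gripper_width: 0.997
grip_force: 0.0
```

```bash
python3 - <<'E'
from h import *
s=readout.sense();print(yaw(s))
for z in(.12,.031):print(rel([.469,-.2457,z],-.405,s))
E
```

```text
-0.6370908456853581
(array([0.02, 0.05, 0.14]), array([-0.   , -0.   , -0.232]))
(array([0.02, 0.05, 9.04]), array([-0.   , -0.   , -0.232]))
```

Request:
{"name": "carry_out", "arguments": {"plan": [[[0, 0, 0, 0, 0, -0.15, 0], [0, 0, 2, 0, 0, -0.23, 0], [0, 0, 5, 0, 0, -0.23, 0], [0, 0, 7.5, 0, 0, -0.23, 0], [0, 0, 9, 0, 0, -0.23, 0], [0, 0, 9, 0, 0, -0.23, 0.5], [0, 0, 9, 0, 0, -0.23, 1], [0, 0, 9, 0, 0, -0.23, 1], [0, 0, 9, 0, 0, -0.23, 1], [0, 0, 9, 0, 0, -0.23, 1], [0, 0, 9, 0, 0, -0.23, 1], [0, 0, 9, 0, 0, -0.23, 1]]], "newtons": 50}}

```text
t: 4.53
tool_pos: [0.4701, -0.2448, 0.0324]
orientation: [0.979, -0.204, 0.001, 0.0]
contact_force: [-0.3, 0.2, 5.7]
gripper_width: 0.249
grip_force: 50.4
```

```bash
python3 - <<'E'
from h import *
s=readout.sense();print(yaw(s),s["joints"][5])
print(rel([.469,-.2457,.20],-.405,s),rel([.40,.0,.30],-.22,s))
E
```

```text
-0.4112529726068649 1.332551458226209
(array([ -0.03,   0.13, -16.76]), array([-0.   , -0.002, -0.006])) (array([-16.16, -19.63, -26.79]), array([ 0.   , -0.002, -0.191]))
```

Request:
{"name": "carry_out", "arguments": {"plan": [[[0, 0, -2, 0, 0, 0, 1], [0, 0, -7, 0, 0, 0, 1], [0, 0, -13, 0, 0, 0, 1], [-1.4, -2.1, -19, 0, 0, 0, 1], [-4.5, -6.5, -24, 0, 0, -0.05, 1], [-8, -11.5, -27, 0, 0, -0.1, 1], [-11, -16.5, -29, 0, 0, -0.15, 1], [-14, -21, -31, 0, 0, -0.19, 1], [-17, -25.5, -33, 0, 0, -0.19, 1], [-20, -30, -35, 0, 0, -0.19, 1], [-23, -34.5, -37, 0, 0, -0.19, 1], [-26, -39, -39, 0, 0, -0.19, 1]]]}}

```text
t: 6.02
tool_pos: [0.3857, 0.2186, 0.4211]
orientation: [0.994, -0.11, -0.001, 0.0]
contact_force: [1.0, 0.5, -3.1]
gripper_width: 0.244
grip_force: 49.6
```

Request:
{"name": "carry_out", "arguments": {"plan": [[[-2, -2.8, 0, 0, 0, 0, 1], [-2, -2.8, 0, 0, 0, 0, 1], [-2, -2.8, 0, 0, 0, 0, 1], [-2, -2.8, 0, 0, 0, 0, 1], [-2, -2.8, 0, 0, 0, 0, 1]]]}}

```text
t: 6.65
tool_pos: [0.374, 0.2479, 0.4213]
orientation: [0.994, -0.111, -0.0, -0.0]
contact_force: [-1.4, -0.8, -3.7]
gripper_width: 0.244
grip_force: 49.7
```

```bash
python3 - <<'E'
from h import *
s=readout.sense();c=get_calibration("wrist");im=capture("wrist");cv2.imwrite("pics/w2.png",im)
import json;json.dump({k:np.array(v).tolist() for k,v in c.items()},open("w2.json","w"))
print(s["t"],s["tool_pos"],yaw(s),s["joints"],s["grip_force"],s["contact_force"],proj(c,[[.468,.23,.172]]))
E
```

```text
6.65 [0.37403228 0.24789883 0.4212795 ] -0.22320631722569 [ 9.49333731e-01 -4.30453983e-03 -1.97079007e-02 -1.15060686e-04
 -1.55538795e+00  3.98258048e-01] 49.698373675346375 [-1.39530373 -0.79193111 -3.66666199] [[317.45288839  67.06497561]]
```

View pics/w2.png

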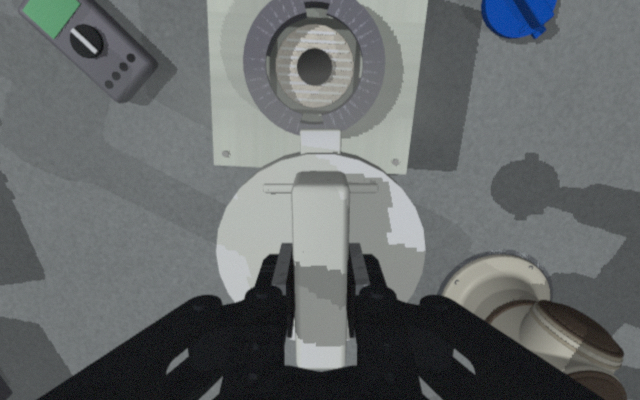

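The collar is at about (314,66), with notches at (317,8) and (312,121). The lid is held square, bar up the image at column 321, near lug at (321,142). I'll zoom on the collar.

```bash
python3 - <<'E'
from h import *
im=cv2.imread("pics/w2.png")
cv2.imwrite("pics/w2c.png",cv2.resize(im[0:170,200:435],None,fx=3.4,fy=3.4,interpolation=cv2.INTER_CUBIC))
import json;c={k:np.array(v) for k,v in json.load(open("w2.json")).items()}
# box edges from the white/grey transition at z=.14
hsv=im.astype(int);w=(im.min(2)>150)
for n,sl in(("L",(195,230)),("R",(390,440))):
    E=[]
    for r in range(4,150,2):
        x=np.where(w[r,sl[0]:sl[1]])[0]
        if len(x):E.append((sl[0]+(x.min()-.5 if n=="L" else x.max()+.5),r))
    P=pix2(c,np.array(E),.14)[:,:2];vx,vy,x,y=cv2.fitLine(P.astype(np.float32),cv2.DIST_HUBER,0,.01,.01).ravel()
    s=np.sign(vx);print(n,np.arctan2(s*vy,s*vx),x,y)
# collar outside: saturation/brightness
r=im[66,200:435].astype(int);print([tuple(v) for v in r[::8]])
E
```

```text
L -0.2734044 0.486254 0.3537432
R -0.2741331 0.4368795 0.11857461
[(np.int64(111), np.int64(111), np.int64(107)), (np.int64(117), np.int64(117), np.int64(112)), (np.int64(174), np.int64(180), np.int64(174)), (np.int64(163), np.int64(171), np.int64(166)), (np.int64(160), np.int64(166), np.int64(159)), (np.int64(156), np.int64(163), np.int64(158)), (np.int64(110), np.int64(103), np.int64(104)), (np.int64(111), np.int64(104), np.int64(105)), (np.int64(109), np.int64(105), np.int64(102)), (np.int64(74), np.int64(76), np.int64(73)), (np.int64(130), np.int64(134), np.int64(131)), (np.int64(144), np.int64(143), np.int64(142)), (np.int64(153), np.int64(159), np.int64(156)), (np.int64(60), np.int64(64), np.int64(60)), (np.int64(57), np.int64(60), np.int64(59)), (np.int64(61), np.int64(63), np.int64(63)), (np.int64(67), np.int64(65), np.int64(67)), (np.int64(139), np.int64(143), np.int64(143)), (np.int64(149), np.int64(158), np.int64(158)), (np.int64(142), np.int64(149), np.int64(153)), (np.int64(136), np.int64(140), np.int64(138)), (np.int64(112), np.int64(109), np.int64(105)), (np.int64(111), np.int64(108), np.int64(105)), (np.int64(113), np.int64(112), np.int64(109)), (np.int64(123), np.int64(129), np.int64(123)), (np.int64(123), np.int64(127), np.int64(122)), (np.int64(164), np.int64(170), np.int64(165)), (np.int64(162), np.int64(170), np.int64(164)), (np.int64(95), np.int64(91), np.int64(88)), (np.int64(93), np.int64(93), np.int64(89))]
```

View pics/w2c.png

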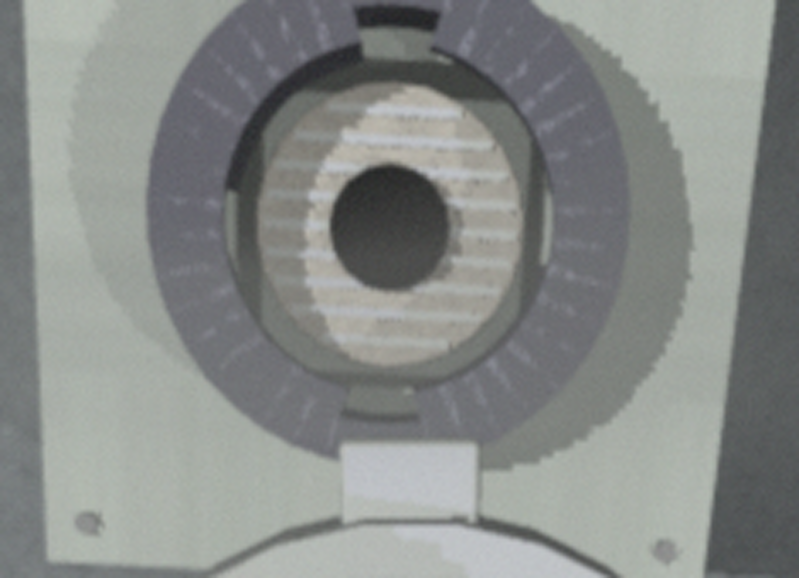

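Collar ring: outside edges at columns 243 and 385, bore at 266.5 and 362.4. The notches are at about (317,3) and (312,123), lightly turned relative to the tool. The box edges give yaw -0.274, with 239.8 mm between them, which matches 240 mm.

```bash
python3 - <<'E'
from h import *
import json;c={k:np.array(v) for k,v in json.load(open("w2.json")).items()}
im=cv2.GaussianBlur(cv2.imread("pics/w2.png"),(0,0),1.2).astype(int)
m=((im[...,0]-im[...,1]>=0)&(im[...,0]>85)&(im[...,0]<140)).astype(np.uint8);m[:,:235]=0;m[:,395:]=0;m[140:]=0
m=cv2.morphologyEx(m,cv2.MORPH_CLOSE,np.ones((3,3),np.uint8))
k=max(cv2.findContours(m,1,cv2.CHAIN_APPROX_NONE)[0],key=len)
pts=np.vstack([q.reshape(-1,2) for q in cv2.findContours(m,1,cv2.CHAIN_APPROX_NONE)[0]]);pts=pts[(pts[:,1]>1)]
P=pix2(c,pts,.172)[:,:2]
for R0,tol in((.075,.004),(.0515,.003)):
    ctr=pix2(c,[[314.3,63]],.172)[0,:2]
    for i in range(15):
        r=np.hypot(*(P-ctr).T);Q=P[abs(r-R0)<(tol+.006 if i<5 else tol)]
        a=np.linalg.lstsq(np.c_[2*Q,np.ones(len(Q))],(Q**2).sum(1),rcond=None)[0];ctr=a[:2]
    print(R0,ctr,np.sqrt(a[2]+ctr@ctr),len(Q))
px=lambda a:np.array(a)/3.4+[200,0]-.35
# notch corners: hand-read in the zoomed crop
N=pix2(c,px([[357,8],[440,10],[341,413],[418,419]]),.172)[:,:2];print(N,np.linalg.norm(N[0]-N[1]),np.linalg.norm(N[2]-N[3]))
d=(N[0]+N[1]-N[2]-N[3])/2;print("notch",d,np.linalg.norm(d),np.arctan2(d[1],d[0]),N.mean(0))
print("colLR",pix2(c,[[243.2,62],[385,62],[266.5,62],[362.4,62]],.172)[:,:2])
# held lid: lug in tool frame
s=readout.sense();q=R.from_quat(s["orientation"]);L=pix2(c,px([[341,441],[478,441],[341,520],[478,520]]),s["tool_pos"][2]-.007)
print("lug tool",np.round(q.inv().apply(L-s["tool_pos"])*1000,1))
B=pix2(c,[[295,182],[347,182],[286,360],[356,360]],s["tool_pos"][2]+.022);print("bar tool",np.round(q.inv().apply(B-s["tool_pos"])*1000,1))
E
```

```text
0.075 [0.47089278 0.23325739] 0.07484279518208022 293
0.0515 [0.47123069 0.23377387] 0.05134810954090863 258
[[0.5309781  0.22875007]
 [0.52498701 0.20485051]
 [0.4173706  0.26160598]
 [0.40990795 0.23751818]] 0.024639041359142914 0.025217322273173925
notch [ 0.11434328 -0.03276179] 0.1189441856088278 -0.27904563313925135 [0.47081092 0.23318119]
colLR [[0.4903489  0.30543466]
 [0.45703859 0.15923556]
 [0.48487451 0.28140754]
 [0.46234662 0.18253251]]
lug tool [[58.4 -8.9  7. ]
 [58.4  8.4  7. ]
 [48.4 -9.1  7. ]
 [48.3  8.6  7. ]]
bar tool [[ 42.9  -9.3 -22. ]
 [ 42.9   9.5 -22. ]
 [-36.4 -15.  -22. ]
 [-36.4  15.1 -22. ]]
```

Both circle fits and the notch line agree: mouth at (0.471, 0.2334), yaw -0.277. The held lid is centred on the TCP and square with the tool. I'll go above the mouth next.

Request:
{"name": "carry_out", "arguments": {"plan": [[[3, -0.2, 0, 0, 0, 0.02, 1], [7, -0.5, 2, 0, 0, 0.05, 1], [9.8, -0.7, 6, 0, 0, 0.053, 1], [9.8, -0.7, 11, 0, 0, 0.053, 1], [9.8, -0.7, 16, 0, 0, 0.053, 1], [9.8, -0.7, 19.5, 0, 0, 0.053, 1], [9.8, -0.7, 19.5, 0, 0, 0.053, 1], [9.8, -0.7, 19.5, 0, 0, 0.053, 1], [9.8, -0.7, 19.5, 0, 0, 0.053, 1]]]}}

```text
t: 7.82
tool_pos: [0.472, 0.2347, 0.2286]
orientation: [0.991, -0.137, 0.002, -0.002]
contact_force: [-0.4, 0.4, -3.7]
gripper_width: 0.245
grip_force: 49.7
```

```bash
python3 - <<'E'
from h import *
s=readout.sense();c=get_calibration("wrist");im=capture("wrist")
print(s["t"],s["tool_pos"],yaw(s),s["contact_force"],s["wrist_torque"]);print(rel([.471,.2334,.19],-.277,s))
cv2.imwrite("pics/w3.png",im)
E
```

```text
7.825 [0.47202957 0.23465245 0.22855534] -0.27467192306314436 [-0.42269095  0.38179068 -3.687799  ] [ 0.00922927 -0.02678173  0.03630237]
(array([-0.08,  0.16,  3.85]), array([-0.004, -0.003,  0.002]))
```

View pics/w3.png

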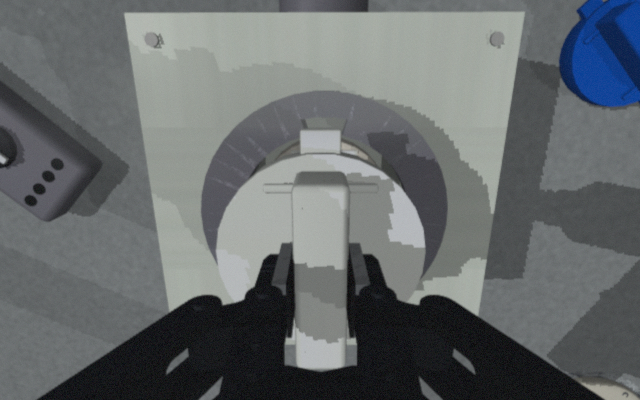

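The lug is pointing at the far notch, and the lid is slightly left of the collar axis, which matches the 1.6 mm computed correction.

Request:
{"name": "carry_out", "arguments": {"plan": [[[-0.1, 0.15, 1, 0, 0, 0, 1], [-0.1, 0.15, 2, 0, 0, 0, 1], [-0.1, 0.15, 3, 0, 0, 0, 1], [-0.1, 0.15, 3.5, 0, 0, 0, 1], [-0.1, 0.15, 3.9, 0, 0, 0, 1], [-0.1, 0.15, 4.3, 0, 0, 0, 1], [-0.1, 0.15, 4.6, 0, 0, 0, 1], [-0.1, 0.15, 4.6, 0, 0, 0, 1]]]}}

```text
t: 8.88
tool_pos: [0.4698, 0.2329, 0.1812]
orientation: [0.991, -0.137, 0.0, -0.0]
contact_force: [-3.0, 0.3, 3.5]
gripper_width: 0.242
grip_force: 50.6
```

```bash
python3 - <<'E'
from h import *
s=readout.sense()
print(s["tool_pos"],yaw(s),s["contact_force"],s["wrist_torque"]);print(rel([.471,.2334,.19],-.277,s))
E
```

```text
[0.46977346 0.23287368 0.18119987] -0.2744436096700842 [-2.99191135  0.25296492  3.54057618] [-0.12102309  0.8009756  -0.03702527]
(array([ 0.1 , -0.08, -0.88]), array([-0.   , -0.001,  0.003]))
```

The upward force (about 7 N change) matches the pad at roughly 1 mm of travel, so the lugs are in the notches. Next I press down to 0.016 of travel.

Request:
{"name": "carry_out", "arguments": {"plan": [[[0.1, 0, 0.4, 0, 0, 0, 1], [0.1, 0, 0.8, 0, 0, 0, 1], [0.1, 0, 1.2, 0, 0, 0, 1], [0.1, 0, 1.5, 0, 0, 0, 1], [0.1, 0, 1.5, 0, 0, 0, 1]]]}}

```text
t: 9.5
tool_pos: [0.4709, 0.2328, 0.1669]
orientation: [0.991, -0.137, 0.001, -0.0]
contact_force: [-5.2, -0.5, 11.1]
gripper_width: 0.251
grip_force: 51.6
```

```bash
python3 - <<'E'
from h import *
s=readout.sense()
print(s["tool_pos"],yaw(s),s["joints"],s["contact_force"],s["wrist_torque"]);print(rel([.471,.2334,.166],-.277,s))
cv2.imwrite("pics/w4.png",capture("wrist"))
E
```

```text
[0.47086045 0.23284539 0.16685861] -0.2741472067838387 [ 7.68596273e-01  2.74134611e-01 -3.30888336e-01  4.83145499e-04
 -9.64240064e-01  5.27778365e-01] [-5.22627705 -0.54004207 11.05807414] [-0.02165224  1.64526868 -0.02845205]
(array([-0.  , -0.06,  0.09]), array([-0.001, -0.001,  0.003]))
```

View pics/w4.png

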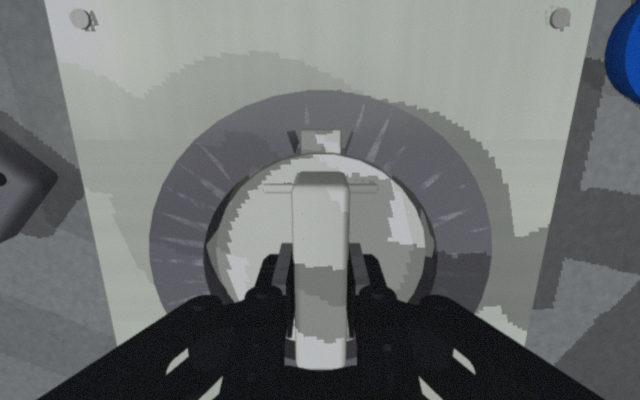

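The lug sits inside the notch with the lid's face below the collar, but no gap shows at the lug's outer end. With -5 N in x, the lid is pressed against +x, so I'll ease it back 2.5 mm.

Request:
{"name": "carry_out", "arguments": {"plan": [[[-0.15, 0, 0.05, 0, 0, 0, 1], [-0.25, 0, 0.1, 0, 0, 0, 1], [-0.25, 0, 0.1, 0, 0, 0, 1]]]}}

```text
t: 9.93
tool_pos: [0.4706, 0.2331, 0.167]
orientation: [0.991, -0.136, 0.003, -0.001]
contact_force: [0.9, -3.9, 10.1]
gripper_width: 0.243
grip_force: 51.6
```

Request:
{"name": "carry_out", "arguments": {"plan": [[[0, 0, 0, 0, 0, 0.1, 1], [0, 0, 0, 0, 0, 0.2, 1], [0, 0, 0, 0, 0, 0.3, 1], [0, 0, 0, 0, 0, 0.4, 1]]]}}

```text
t: 10.42
tool_pos: [0.4708, 0.2336, 0.1671]
orientation: [0.943, -0.332, 0.003, -0.002]
contact_force: [0.8, -2.2, 9.8]
gripper_width: 0.247
grip_force: 51.6
```

```bash
python3 - <<'E'
from h import *
s=readout.sense()
print(s["tool_pos"],yaw(s),s["contact_force"],s["wrist_torque"]);print(rel([.471,.2334,.166],-.277,s))
E
```

```text
[0.47077535 0.2336429  0.16711812] -0.6762384257319936 [ 0.79837374 -2.1742987   9.77594184] [-0.85687337 -0.04540285  0.06953123]
(array([0.03, 0.01, 0.11]), array([-0.004, -0.005, -0.399]))
```

Request:
{"name": "carry_out", "arguments": {"plan": [[[0, 0, 0, 0, 0, 0.15, 1], [0, 0, 0, 0, 0, 0.3, 1], [0, 0, 0, 0, 0, 0.45, 1], [0, 0, 0, 0, 0, 0.6, 1], [0, 0, 0, 0, 0, 0.75, 1], [0, 0, 0, 0, 0, 0.9, 1], [0, 0, 0, 0, 0, 1.0, 1], [0, 0, 0, 0, 0, 1.1, 1], [0, 0, 0, 0, 0, 1.17, 1], [0, 0, 0, 0, 0, 1.2, 1]]]}}

```text
t: 11.68
tool_pos: [0.4706, 0.2335, 0.167]
orientation: [-0.593, 0.805, -0.002, 0.003]
contact_force: [0.0, -2.6, 9.8]
gripper_width: 0.242
grip_force: 52.8
```

```bash
python3 - <<'E'
from h import *
s=readout.sense()
print(s["tool_pos"],yaw(s),s["contact_force"],s["wrist_torque"]);print(rel([.471,.2334,.166],-1.87,s))
E
```

```text
[0.47064588 0.2335174  0.16702914] -1.8714517078192845 [ 0.01814999 -2.62068005  9.80792647] [-0.7900816   0.08352824  1.10490483]
(array([ 0.  , -0.04,  0.1 ]), array([-0.006,  0.003, -0.001]))
```

At the stop: 1.1 Nm after 91.5 degrees. I'll ease off slightly, let it rise into the seats, then release.

Request:
{"name": "carry_out", "arguments": {"plan": [[[0, 0, 0, 0, 0, -0.015, 1], [0, 0, -0.3, 0, 0, -0.015, 1], [0, 0, -0.6, 0, 0, -0.015, 1], [0, 0, -0.9, 0, 0, -0.015, 1], [0, 0, -0.9, 0, 0, -0.015, 1]]]}}

```text
t: 12.3
tool_pos: [0.4705, 0.2336, 0.175]
orientation: [-0.599, 0.801, -0.001, 0.003]
contact_force: [3.8, -2.7, 5.6]
gripper_width: 0.244
grip_force: 51.1
```

```bash
python3 - <<'E'
from h import *
s=readout.sense()
print(s["tool_pos"],yaw(s),s["contact_force"],s["wrist_torque"])
E
```

```text
[0.47053786 0.23357009 0.17502159] -1.8577718642678038 [ 3.79727072 -2.68416289  5.5955092 ] [-0.93394902 -1.14322292  0.4144474 ]
```

Request:
{"name": "carry_out", "arguments": {"plan": [[[0, 0, 0, 0, 0, 0, 0.6], [0, 0, 0, 0, 0, 0, 0.4], [0, 0, 0, 0, 0, 0, 0.3], [0, 0, -0.5, 0, 0, 0, 0.3], [0, 0, -2, 0, 0, 0, 0.3], [0, 0, -5, 0, 0, 0, 0.3], [0, 0, -9, 0, 0, 0, 0.2], [0, 0, -14, 0, 0, 0, 0], [0, 0, -16, 0, 0, 0, 0], [0, 0, -16, 0, 0, 0, 0], [0, 0, -16, 0, 0, 0, 0]]]}}

```text
t: 13.68
tool_pos: [0.4676, 0.2329, 0.3324]
orientation: [-0.598, 0.802, 0.0, -0.001]
contact_force: [0.0, 0.3, -1.1]
gripper_width: 0.998
grip_force: 0.0
```

```bash
python3 - <<'E'
from h import *
s=readout.sense();print(s["tool_pos"],s["contact_force"])
a=capture("wrist");b=capture("side")
cv2.imwrite("pics/f.png",np.vstack([cv2.resize(a,(640,400))[:,:], cv2.resize(b[195:300,290:450],None,fx=1.8,fy=1.8) if 0 else cv2.resize(b[205:285,310:438],(320,200),interpolation=cv2.INTER_CUBIC)[:, :].repeat(2,axis=1)]))
E
```

```text
[0.46758495 0.23287222 0.33244907] [ 0.04884915  0.25999388 -1.10567551]
```

View pics/f.png

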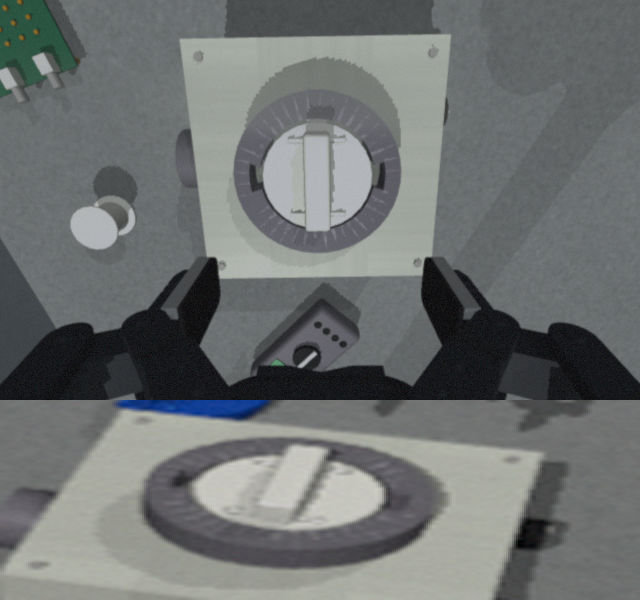

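The picture shows the bar at columns 304–331, square across the notches at (257,177) and (377,177). The lugs are under the lip, and the lid looks level and flush with the collar in both views. The robot is clear, so I'm handing in.

```bash
python3 -c "
from workcell import job;print(job.sign_off())"
```

```text
the job is handed in; nothing more can be done
None
```

The lid is in the collar, turned clockwise to the stop and risen into its seats; both camera views show it level and flush, nothing else was moved, and the job was handed in at about 14 s on the robot's clock.

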